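# Start the incubator loggers in order

### The job

Start three of the temperature loggers standing on the incubator shelf by pressing the black plunger on top of each lightly with a fingertip until it is fully home: first the round logger, then the square one, then the long one. Leave the three-cornered spare unstarted. Do not grasp, lift, shift or tip any logger, press gently, and leave the other things on the bench alone.

Things in the scene. Friction and masses are not known exactly. Their poses are not given: they have to be found in the camera images.
- round_logger: Round temperature logger: white disc 68 mm in diameter, 30 mm tall, about 0.13 kg, standing loose on the shelf plate. Origin: centre of its underside, z up.
- square_logger: Square temperature logger: white block 58 x 58 mm, 48 mm tall, about 0.17 kg, loose on the shelf plate. Origin: centre of its underside, z up.
- long_logger: Long temperature logger: white block 110 (its x) x 46 (its y) mm, 36 mm tall, about 0.16 kg, loose on the shelf plate. Origin: centre of its underside, z up. Its plunger is off-centre, 30 mm towards its +x end; the grey window is at the other end.
- tri_logger: Three-cornered spare logger: white triangular block, corners 46 mm from its centre, 40 mm tall, about 0.13 kg, loose on the shelf plate; it also has a plunger but is not to be started. Origin: centre of its underside, z up.
- round_key_top (a point): Centre of the top face of the round logger's start plunger (black, 22 mm in diameter, in the middle of the housing's top). Not pressed it stands 16 mm above the housing's top, so 54 mm above the bench; it moves with the plunger.
- square_key_top (a point): Centre of the top face of the square logger's start plunger (black, 22 mm in diameter, in the middle of the top). Not pressed: 16 mm above the housing, 72 mm above the bench.
- long_key_top (a point): Centre of the top face of the long logger's start plunger (black, 22 mm in diameter, 30 mm off-centre). Not pressed: 16 mm above the housing, 60 mm above the bench.
- round_key (a joint): How far the round logger's plunger is pressed down, m: 0 standing out as at the start, 0.008 fully home (then 8 mm still proud of the housing). It yields to about 3 N and stays where it is pushed. The rubber cap on it is springy, 2 N per mm, with up to 7 mm of give: it sinks 1.5 mm before the plunger moves, and once the plunger is home the force rises by 2 N per mm.
- square_key (a joint): How far the square logger's plunger is pressed down, m: 0 standing out as at the start, 0.008 fully home (then 8 mm still proud of the housing). It yields to about 3 N and stays where it is pushed. The rubber cap on it is springy, 2 N per mm, with up to 7 mm of give: it sinks 1.5 mm before the plunger moves, and once the plunger is home the force rises by 2 N per mm.
- long_key (a joint): How far the long logger's plunger is pressed down, m: 0 standing out as at the start, 0.008 fully home (then 8 mm still proud of the housing). It yields to about 3 N and stays where it is pushed. The rubber cap on it is springy, 2 N per mm, with up to 7 mm of give: it sinks 1.5 mm before the plunger moves, and once the plunger is home the force rises by 2 N per mm.
- tri_key (a joint): How far the three-cornered logger's plunger is pressed down, m: 0 standing out as at the start, 0.008 fully home (then 8 mm still proud of the housing). It yields to about 3 N and stays where it is pushed. The rubber cap on it is springy, 2 N per mm, with up to 7 mm of give: it sinks 1.5 mm before the plunger moves, and once the plunger is home the force rises by 2 N per mm.
- shelf_plate: Flat dark steel shelf from the incubator, fixed on the bench, 280 (its x) x 360 (its y) x 8 mm; the four loggers stand on its top. Origin: centre of its underside.
- jar: Bystander: closed jar, 56 mm in diameter, 75 mm tall, loose. Origin: centre of its underside.
- weight: Bystander: steel calibration weight with a knob, 38 mm in diameter, 62 mm tall, 0.3 kg, loose. Origin: centre of its underside.
- dishes: Bystander: stack of two closed culture dishes, 90 mm in diameter, 30 mm tall, loose as one piece. Origin: centre of its underside.
There are look-alikes about, which are no part of the job. What is shaped like the long_logger but green or turquoise is not meant.

How it is judged:
On the way, in this order (a step that is already met when the one before it is completed fails the run):
1. the round logger's plunger is home (value of joint round_key above 0.006 m), for 0.1 s.
2. the square logger's plunger is home (value of joint square_key above 0.006 m), for 0.1 s.
3. the long logger's plunger is home (value of joint long_key above 0.006 m), for 0.1 s.
At the end, for the whole second after the job is handed in: The plungers of the round, square and long loggers are pressed in more than 6 of their 8 mm, the three-cornered one's less than 2 mm; every logger stands upright and at rest within 15 mm of where it was, and jar, weight and dishes are within 20 mm of where they were (value of joint each of round_key, square_key, long_key above 0.006 m and value of joint tri_key below 0.002 m and distance of each of round_logger, square_logger, long_logger, tri_logger from where it was at the start of the episode below 0.015 m and angle between each of round_logger, square_logger, long_logger, tri_logger's own z axis and vertical below 0.1 rad and linear speed of each of round_logger, square_logger, long_logger, tri_logger below 0.02 m/s and distance of each of jar, weight, dishes from where it was at the start of the episode below 0.02 m); the robot touches nothing.
It fails at once if a plunger is pushed in over 2 mm before its turn (square before round is home, long before square is home) ((value of joint square_key above 0.002 m and not (value of joint round_key above 0.006 m)) or (value of joint long_key above 0.002 m and not (value of joint square_key above 0.006 m))).
It fails at once if the spare three-cornered logger is started (its plunger pushed in over 2 mm) (value of joint tri_key above 0.002 m).
It fails at once if a logger is lifted over 10 mm, tipped, or pushed more than 15 mm out of place (distance of any of round_logger, square_logger, long_logger, tri_logger from where it was at the start of the episode above 0.015 m or angle between any of round_logger, square_logger, long_logger, tri_logger's own z axis and vertical above 0.3 rad or height (world z) of any of round_logger, square_logger, long_logger, tri_logger above 0.018 m).
It fails at once if a logger is pressed harder than 20 N (contact force between any of the fingers, the arm and round_logger above 20 N or contact force between any of the fingers, the arm and square_logger above 20 N or contact force between any of the fingers, the arm and long_logger above 20 N or contact force between any of the fingers, the arm and tri_logger above 20 N).
It fails at once if the jar, the weight or the dishes are moved more than 20 mm or tipped (distance of any of jar, weight, dishes from where it was at the start of the episode above 0.02 m or angle between any of jar, weight, dishes's own z axis and vertical above 0.3 rad).
It also fails if it takes over 48 s, if anything falls off the work surface, if the arm or the gripper's body presses on something with over 40 N, if the wrist force passes 120 N, or if a joint passes its speed limit or range.

### The arm

A 7-joint arm with a two-finger parallel gripper is mounted at the origin on the work surface. World frame = base frame: x ahead of the robot, y to its left, z up, the work surface at z = 0. Lengths are in m, angles in rad, forces in N, time in s.
With the tool pointing down it reaches from about 0.425 to 0.875 m from the base axis. Payload 4.7 kg.
Tool frame: the origin (TCP) lies on the centre line of the jaws, within the pads' length; the fingertips stand 8 mm ahead of it and the grasp point (between the pads) lies 11 mm behind it; z points along the fingers, y is the direction in which the jaws open and shut (so a half turn about z gives the same grasp; the last joint's range is limited). The gripper opens to 87 mm and grips with 3 to 60 N. Pads are 19 mm wide; open, the fingers measure 117 mm over their backs; the gripper's body (75 mm by 190 mm) begins 51 mm behind the grasp point.
Start: joints at [1.298, 0.321, -0.07, 1.45, 0.023, 1.371, -0.057], TCP at [0.184, -0.623, 0.204] pointing down, gripper open.
Joint ranges: [-2.86, 2.86], [-0.3, 2.09], [-1.38, 1.24], [0.06, 2.45], [-1.56, 4.7], [0.09, 2.05], [-2.69, 2.69]. Speed limits (rad/s): [2.57, 2.57, 3.14, 3.14, 3.14, 3.14, 3.14].

### API

Orientations are given as a rotation vector (axis times angle).
In Python, from bench import status, optics, order gives the robot as it stands.
- The arm moves only by the tool step_arm, never from a script. Its argument "rows" is a list of rows, each a list of 3 entries, a list of its own where there are three numbers: the turn, a rotation vector about the tool's x, y, z in degrees, then the shift along the tool's x, y, z in mm, then the finger opening in mm, from 0 to 87. A call has 1 to 12 rows; each row shifts and turns the pose as measured when the row begins, along the tool's axes as they then stand; what a row does not reach is not made up. A row lasts 1/12 s, in which the tool goes at most 41.7 mm and 7.16 degrees, less where a joint would pass 70% of its speed; a pose out of reach is approached as far as the arm can. A call is refused whole if a number of a shift passes 41.7 or a number of a turn 7.16, either way. A call with a gripper value outside its range is refused whole. The fingers move at their own pace and stop on an object; "grip_force" is the grip in N (left out, the last holds). Time passes only in rows, so rows that do not move let the fingers close. It gives the time, the measured TCP pose, the force and the opening at its end, in the units of the state.
- status.get_state(): the state, without advancing time (a new reading comes with each control period).
- optics.get_image(name): name is "scene" or "top" or "wrist"; returns a dict with "frame" (480x640x3 uint8, red, green, blue), "range_z" (480x640 float32, m along the optical axis (not along the pixel's ray), 0 where there is no reading), "K" (3x3 intrinsics, pixels), "k1" (the pictures are not rectified: a ray, as slopes to the right and down, at radius r is drawn at 1 + k1 r^2 times it, then the intrinsics apply), "R" (3x3) and "t" (3): a world point X has camera coordinates R X + t. Camera axes: x right, y down, z forward; pixel columns grow to the right and rows downward; lengths in m; the calibration is good to about 2 mm. A picture is of the moment at which its call begins.
- order.close_job(): hands the job in, once; it reports no verdict.
The state is a dict: "time": time; "joint_positions": joint angles; "qd": joint speeds; "joint_torque": joint torques, N m; "position": TCP position; "tool_rot": TCP orientation; "ft_force": force on the tool from outside, world axes, zero at the start; "torque": the same for the moment, N m; "grip_width": opening from 0.0 (shut) to 1.0 (fully open).
Only numpy, scipy, OpenCV 4.12 (cv2) and the standard library are available. Lean on these libraries where they do the work, as an engineer would, in place of code of your own. Each camera call takes 0.05 s, during which the arm holds its last target.

## Working session

There is one attempt and no reset: what is moved stays moved. The work goes in short steps, Python scripts to look and compute and a tool call to move; the robot and the scene stay as the last step left them, time stands still between calls to the robot, and variables do not carry over. Pictures are saved under pics/ and viewed, and the job is handed in when it is done.

Besides the shell and the picture viewer there is one more tool, called after ">>>" in YAML: its name, and indented under it one key for each argument. step_arm: Moves the arm, as the interface text tells. Its arguments: {"type":"object","properties":{"rows":{"type":"array"},"grip_force":{"type":"number"}},"required":["rows"]}

```bash
mkdir -p pics
cat > h.py <<'E'
import numpy as np,cv2
from bench import status,optics,order
def grab(n,tag):
    d=optics.get_image(n); cv2.imwrite(f'pics/{tag}.png',d['frame'][:,:,::-1]); np.savez(f'pics/{tag}.npz',**{k:np.array(v) for k,v in d.items()}); return d
def cloud(d):
    z=d['range_z'].astype(float);h,w=z.shape
    u,v=np.meshgrid(np.arange(w),np.arange(h))
    K=np.array(d['K']);k1=float(d['k1'])
    x=(u-K[0,2])/K[0,0];y=(v-K[1,2])/K[1,1]
    rd=np.hypot(x,y);r=rd.copy()
    for _ in range(20): r=rd/(1+k1*r*r)
    s=1/(1+k1*r*r);x=x*s;y=y*s
    P=np.stack([x*z,y*z,z],-1)
    P=(P-np.array(d['t']))@np.array(d['R'])
    P[z<=0]=np.nan
    return P
E
python3 - <<'E'
from h import *
for n in('scene','top'):
    d=grab(n,n+'0'); print(n,d['K'],d['k1'],d['R'],d['t'])
print(status.get_state())
E
```

```text
scene [[565.4393401    0.         319.61475149]
 [  0.         565.4393401  247.19694537]
 [  0.           0.           1.        ]] -0.018435509514973115 [[-0.87596519  0.48206664  0.01722625]
 [ 0.26460119  0.51005386 -0.81843221]
 [-0.40332518 -0.71236004 -0.57434483]] [ 0.42040047 -0.08909708  1.56903284]
top [[459.92020657   0.         312.89010604]
 [  0.         459.92020657 240.90593204]
 [  0.           0.           1.        ]] -0.11183975012313184 [[ 0.02348861 -0.99964098  0.01289195]
 [-0.98597027 -0.02529524 -0.16499324]
 [ 0.16526011 -0.00883561 -0.98621044]] [0.0212756  0.52235351 1.14077658]
{'time': 0.1, 'joint_positions': array([ 1.29806892,  0.32171612, -0.07010577,  1.45153506,  0.02258552,
        1.37083225, -0.05686534]), 'qd': array([ 0.00057393, -0.00010333,  0.00033539, -0.00299345,  0.00227229,
       -0.00055694,  0.00057712]), 'joint_torque': array([ 2.93243420e-04, -4.92570233e+01, -4.05948199e-01, -3.13399279e+01,
       -6.40338636e-02,  3.94484529e-02,  7.63712251e-05]), 'position': array([ 0.18371078, -0.6229442 ,  0.20270137]), 'tool_rot': array([-3.10766593e+00, -4.48888383e-01,  4.96742545e-04]), 'ft_force': array([0.54654702, 0.24047995, 0.46778372]), 'torque': array([-0.0423502 , -0.00146181, -0.02703539]), 'grip_width': 1.0032810569072432}
```

View pics/scene0.png

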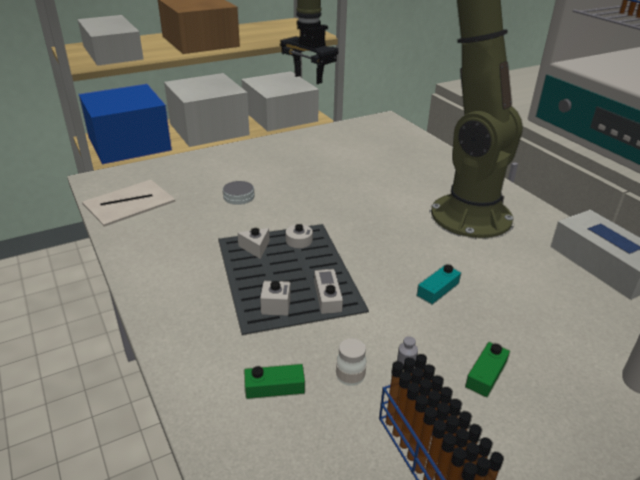

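View pics/top0.png

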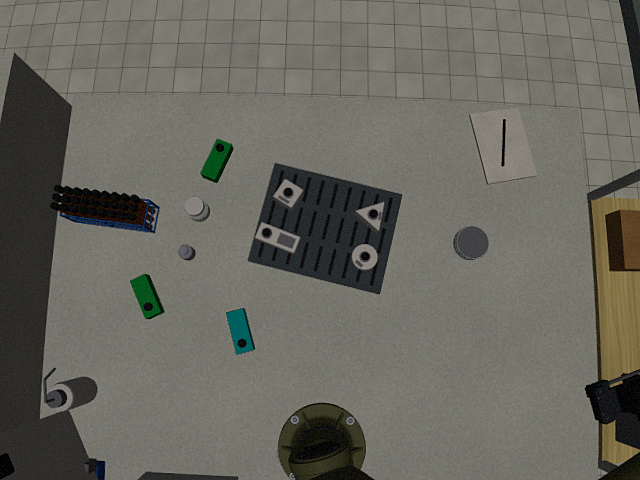

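The top view shows the white loggers on the plate, with plungers at: round (365,257), square (288,192), three-cornered (373,213), long (266,233). Look-alikes for the long one are green at (217,160) and (147,296) and turquoise at (240,330), none on the plate. Next I measure the positions.

Run:
```python
from h import *
def ld(t):
    z=np.load(f'pics/{t}.npz'); return {k:z[k] for k in z}
for tag,seeds in (('top0',dict(round=(365,257),square=(288,192),tri=(373,213),long=(266,233),g1=(217,160))),('scene0',dict(round=(299,229),square=(276,286),tri=(255,233),long=(330,291)))):
    d=ld(tag);P=cloud(d);g=d['frame'].max(-1)
    for n,(u,v) in seeds.items():
        w=14
        sub=g[v-w:v+w+1,u-w:u+w+1]; Q=P[v-w:v+w+1,u-w:u+w+1]
        m=(sub<60)&(Q[...,2]>0.035)
        q=Q[m]; zt=np.nanpercentile(q[:,2],80)
        t=q[q[:,2]>zt-0.005]
        hs=Q[(sub>110)&(Q[...,2]>0.02)]
        print(tag,n,len(t),t.mean(0).round(4),'mid',((t.max(0)+t.min(0))/2).round(4),'ext',np.ptp(t,axis=0).round(3),'white z',np.nanmedian(hs[:,2]).round(4))
        Qw=P[v-30:v+31,u-30:u+31].reshape(-1,3)
    # object extents
d=ld('top0')
a=cv2.resize(d['frame'][150:310,230:420],None,fx=4,fy=3.75,interpolation=cv2.INTER_CUBIC)[:,:,::-1]
cv2.imwrite('pics/crop_top.png',a)
```

```text
top0 round 50 [ 0.4857 -0.0983  0.0535] mid [ 0.4857 -0.0983  0.0546] ext [0.018 0.018 0.01 ] white z 0.0368
top0 square 46 [0.6448 0.1028 0.0711] mid [0.6447 0.1025 0.0714] ext [0.017 0.018 0.009] white z 0.0545
top0 tri 48 [ 0.5955 -0.1182  0.0633] mid [ 0.5956 -0.1186  0.0638] ext [0.017 0.02  0.008] white z 0.0469
top0 long 51 [0.5402 0.1551 0.0587] mid [0.5407 0.1556 0.0591] ext [0.019 0.018 0.008] white z 0.0431
top0 g1 32 [0.766  0.2908 0.0508] mid [0.7659 0.2909 0.0517] ext [0.011 0.022 0.008] white z 0.0352
scene0 round 30 [ 0.4892 -0.0937  0.052 ] mid [ 0.4889 -0.096   0.0519] ext [0.018 0.019 0.007] white z 0.0366
scene0 square 56 [0.6475 0.1058 0.0701] mid [0.6474 0.1062 0.0707] ext [0.018 0.023 0.008] white z 0.0547
scene0 tri 33 [ 0.5988 -0.1132  0.0625] mid [ 0.5993 -0.1131  0.0623] ext [0.016 0.02  0.006] white z 0.0473
scene0 long 46 [0.5434 0.1599 0.0587] mid [0.5434 0.1584 0.0583] ext [0.02  0.019 0.007] white z 0.0427
```

View pics/crop_top.png

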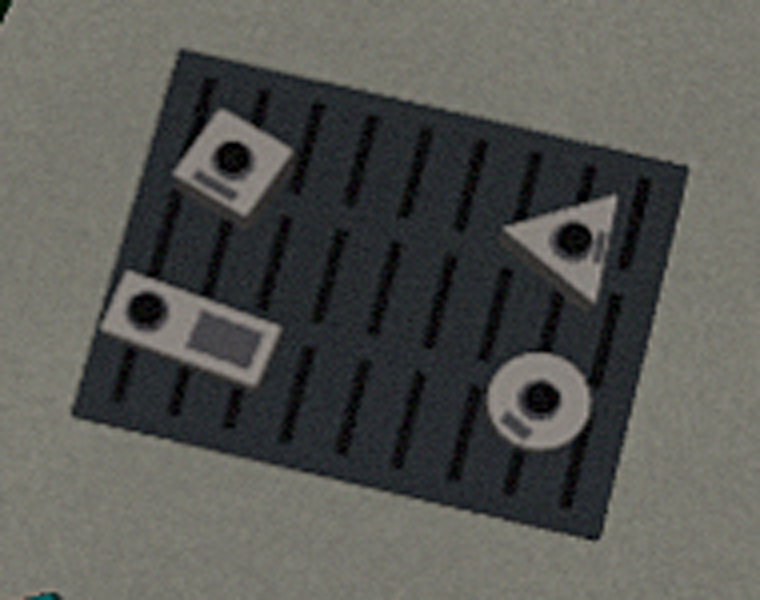

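Both cameras give plunger heights of 54, 71 and 59 mm (expected 54, 72, 60). The choice is clear: the white long logger with the grey window, on the plate. Moving above the round one with the fingers shut.

```bash
cat >> h.py <<'E'
from scipy.spatial.transform import Rotation as Ro
def go(x,y,z):
    s=status.get_state();R=Ro.from_rotvec(s['tool_rot']).as_matrix()
    dl=R.T@(np.array([x,y,z])-s['position'])
    # tilt fix: shortest rotation bringing tool z to down, in tool axes
    a=R.T@np.array([0,0,-1.]);ax=np.cross([0,0,1],a)
    print('t',s['time'],'pos',s['position'].round(4),'shift mm',(dl*1000).round(1),'tilt fix deg',np.degrees(ax).round(2),'F',s['ft_force'].round(2),'grip',round(s['grip_width'],3))
E
python3 -c "
from h import *
go(.487,-.096,.2)"
```

```text
t 0.1 pos [ 0.1837 -0.6229  0.2027] shift mm [ 440.  -419.6    3.4] tilt fix deg [-0.1  0.   0. ] F [0.55 0.24 0.47] grip 1.003
```

>>> step_arm:
  rows:
    - [[0, 0, 0], [27, -26, 0], 0]
    - [[0, 0, 0], [27, -26, 0], 0]
    - [[0, 0, 0], [27, -26, 0], 0]
    - [[0, 0, 0], [27, -26, 0], 0]
    - [[0, 0, 0], [27, -26, 0], 0]
    - [[0, 0, 0], [27, -26, 0], 0]
    - [[0, 0, 0], [27, -26, 0], 0]
    - [[0, 0, 0], [27, -26, 0], 0]
    - [[0, 0, 0], [27, -26, 0], 0]
    - [[0, 0, 0], [27, -26, 0], 0]
    - [[0, 0, 0], [27, -26, 0], 0]
    - [[0, 0, 0], [27, -26, 0], 0]
  grip_force: 20

```text
time: 1.1
position: [0.4065, -0.2221, 0.1942]
tool_rot: [-3.107, -0.417, 0.017]
ft_force: [0.9, 0.3, 1.0]
grip_width: 0.169
```

```bash
python3 -c "
from h import *
go(.487,-.096,.15)"
```

```text
t 1.1 pos [ 0.4065 -0.2221  0.1942] shift mm [ 111.3 -100.1   44. ] tilt fix deg [-0.46  0.55  0.  ] F [0.9  0.25 1.04] grip 0.169
```

>>> step_arm:
  rows:
    - [[0, 0.5, 0], [26, -24, 7], 0]
    - [[0, 0, 0], [26, -24, 7], 0]
    - [[0, 0, 0], [22, -20, 7], 0]
    - [[0, 0, 0], [15, -13, 7], 0]
    - [[0, 0, 0], [8, -7, 5], 0]
    - [[0, 0, 0], [0, 0, 0], 0]
    - [[0, 0, 0], [0, 0, 0], 0]
    - [[0, 0, 0], [0, 0, 0], 0]

```text
time: 1.77
position: [0.4807, -0.0943, 0.1597]
tool_rot: [-3.1, -0.443, 0.002]
ft_force: [-0.6, -0.7, 0.4]
grip_width: 0.002
```

```bash
python3 -c "
from h import *
go(.487,-.096,.12)
d=grab('wrist','w1')
print(d['R'],d['t'])"
```

```text
t 1.7667 pos [ 0.4807 -0.0943  0.1597] shift mm [ 5.5  3.8 39.7] tilt fix deg [-0.56 -0.01  0.  ] F [-0.6  -0.74  0.39] grip 0.002
[[ 0.2789083  -0.96026809 -0.00976531]
 [-0.92875865 -0.27231403  0.25150038]
 [-0.24416702 -0.06107593 -0.96780793]] [-0.2225446   0.40127379  0.45901485]
```

View pics/w1.png

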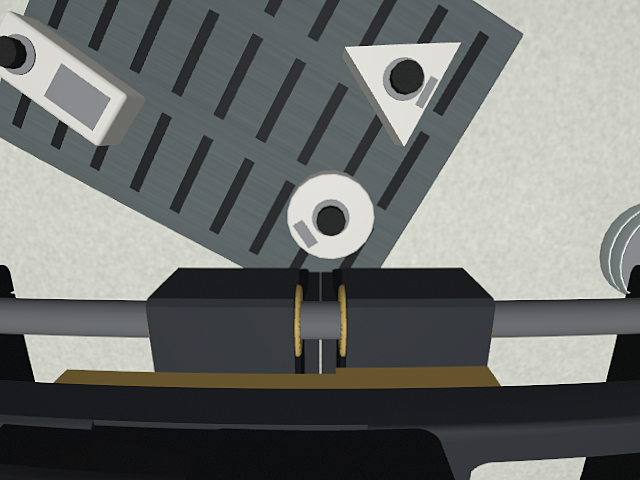

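The wrist view shows the round plunger at (330,219), the three-cornered at (407,77) and the long one at (10,52). I'll measure the plunger in this picture too.

```bash
cat >> h.py <<'E'
def key(d,u,v,zexp,w=22,tol=.005):
    P=cloud(d);g=d['frame'].max(-1)
    v0,v1,u0,u1=max(v-w,0),v+w+1,max(u-w,0),u+w+1
    Q=P[v0:v1,u0:u1];m=(g[v0:v1,u0:u1]<75)&(abs(Q[...,2]-zexp)<tol)
    q=Q[m];print('key',len(q),q.mean(0).round(4),'mid',((q.max(0)+q.min(0))/2).round(4),'ext',np.ptp(q,axis=0).round(3),'z med',np.median(q[:,2]).round(4))
E
python3 - <<'E'
from h import *
z=np.load('pics/w1.npz');d={k:z[k] for k in z}
key(d,330,219,.054);key(d,407,77,.064);key(d,12,52,.06)
go(.487,-.097,.075)
E
```

```text
key 652 [ 0.4862 -0.0991  0.054 ] mid [ 0.4858 -0.0991  0.0527] ext [0.021 0.02  0.007] z med 0.0541
key 875 [ 0.595  -0.1186  0.0641] mid [ 0.5953 -0.1187  0.0629] ext [0.021 0.021 0.008] z med 0.0642
key 568 [0.5406 0.1501 0.0595] mid [0.5401 0.1508 0.0587] ext [0.021 0.016 0.007] z med 0.0598
t 1.8167 pos [ 0.4807 -0.0948  0.1598] shift mm [ 5.5  4.7 84.8] tilt fix deg [-0.55 -0.02  0.  ] F [ 0.22  0.17 -0.02] grip 0.007
```

>>> step_arm:
  rows:
    - [[-0.5, 0, 0], [5, 5, 12], 0]
    - [[0, 0, 0], [0, 0, 16], 0]
    - [[0, 0, 0], [0, 0, 16], 0]
    - [[0, 0, 0], [0, 0, 16], 0]
    - [[0, 0, 0], [0, 0, 12], 0]
    - [[0, 0, 0], [0, 0, 6], 0]
    - [[0, 0, 0], [0, 0, 0], 0]
    - [[0, 0, 0], [0, 0, 0], 0]

```text
time: 2.48
position: [0.4857, -0.1118, 0.0824]
tool_rot: [3.107, 0.411, 0.005]
ft_force: [0.6, -0.0, 0.4]
grip_width: 0.006
```

```bash
python3 -c "
from h import *
go(.486,-.0985,.0505)"
```

```text
t 2.4833 pos [ 0.4857 -0.1118  0.0824] shift mm [  3.6 -13.1  31.8] tilt fix deg [ 0.46 -0.14  0.  ] F [ 0.58 -0.01  0.43] grip 0.006
```

>>> step_arm:
  rows:
    - [[0.4, 0, 0], [2, -6, 2], 0]
    - [[0, 0, 0], [1, -5, 2], 0]
    - [[0, 0, 0], [0, 0, 2], 0]
    - [[0, 0, 0], [0, 0, 0], 0]
    - [[0, 0, 0], [0, 0, 0], 0]
    - [[0, 0, 0], [0, 0, 0], 0]

```text
time: 2.98
position: [0.4879, -0.1004, 0.0791]
tool_rot: [3.112, 0.409, 0.011]
ft_force: [-0.4, 0.4, -0.0]
grip_width: 0.007
```

```bash
python3 -c "
from h import *
go(.486,-.0985,.0505)"
```

```text
t 2.9833 pos [ 0.4879 -0.1004  0.0791] shift mm [-1.6 -2.5 28.6] tilt fix deg [ 0.23 -0.39  0.  ] F [-0.43  0.44 -0.05] grip 0.007
```

>>> step_arm:
  rows:
    - [[0, 0, 0], [-1, -2, 4], 0]
    - [[0, 0, 0], [0, 0, 4], 0]
    - [[0, 0, 0], [0, 0, 4], 0]
    - [[0, 0, 0], [0, 0, 3], 0]
    - [[0, 0, 0], [0, 0, 0], 0]
    - [[0, 0, 0], [0, 0, 0], 0]

```text
time: 3.48
position: [0.4863, -0.0986, 0.0624]
tool_rot: [3.112, 0.41, 0.011]
ft_force: [-0.0, 0.5, -0.7]
grip_width: 0.007
```

```bash
python3 -c "
from h import *
go(.486,-.0985,.0505);d=grab('wrist','w2')"
```

```text
t 3.4833 pos [ 0.4863 -0.0986  0.0624] shift mm [-0.4 -0.2 11.9] tilt fix deg [ 0.23 -0.38  0.  ] F [-0.04  0.47 -0.69] grip 0.007
```

View pics/w2.png

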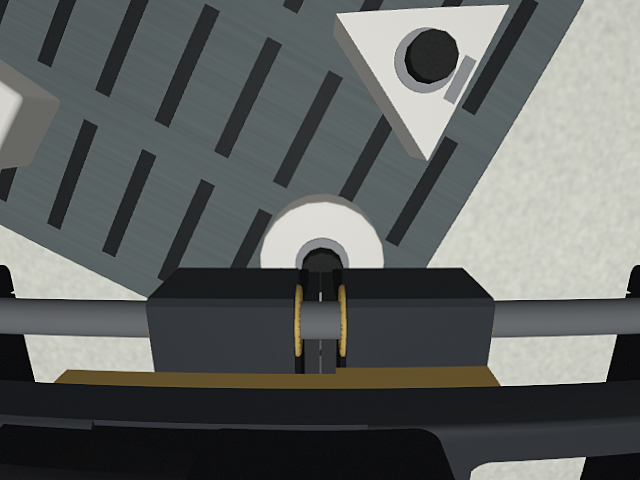

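The fingertips sit over the round plunger at (322,258), about to touch. Pressing.

>>> step_arm:
  rows:
    - [[0, 0, 0], [0, 0, 2], 0]
    - [[0, 0, 0], [0, 0, 2], 0]
    - [[0, 0, 0], [0, 0, 2], 0]
    - [[0, 0, 0], [0, 0, 2], 0]
    - [[0, 0, 0], [0, 0, 2], 0]

```text
time: 3.95
position: [0.487, -0.0989, 0.0522]
tool_rot: [3.111, 0.409, 0.013]
ft_force: [0.2, 0.6, 0.7]
grip_width: 0.006
```

```bash
python3 -c "
from h import *
go(.486,-.0985,.0505)"
```

```text
t 3.95 pos [ 0.487  -0.0989  0.0522] shift mm [-0.9 -0.7  1.7] tilt fix deg [ 0.27 -0.44  0.  ] F [0.18 0.57 0.71] grip 0.006
```

```bash
python3 -c "
from h import *
go(.486,-.0985,.0505);d=grab('wrist','w3');a=d['frame'][180:380,220:420,::-1];cv2.imwrite('pics/w3c.png',cv2.resize(a,None,fx=3,fy=3))
d=grab('scene','s3');a=d['frame'][190:270,240:350,::-1];cv2.imwrite('pics/s3c.png',cv2.resize(a,None,fx=6,fy=6,interpolation=2))"
```

```text
t 3.95 pos [ 0.487  -0.0989  0.0522] shift mm [-0.9 -0.7  1.7] tilt fix deg [ 0.27 -0.44  0.  ] F [0.18 0.57 0.71] grip 0.006
```

View pics/w3c.png

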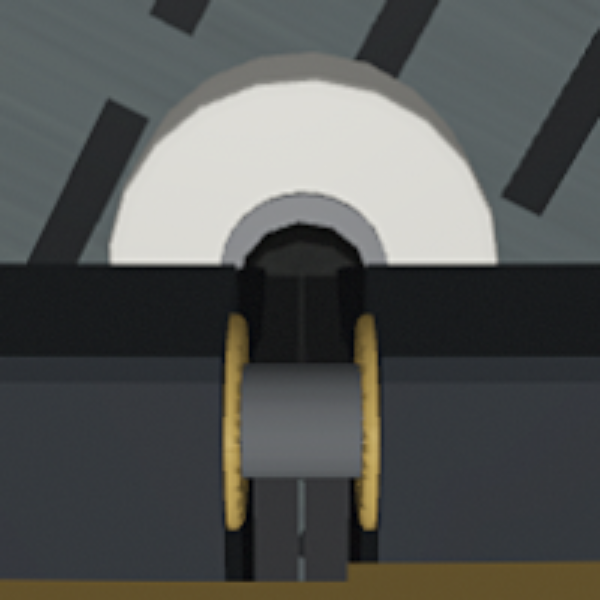

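View pics/s3c.png

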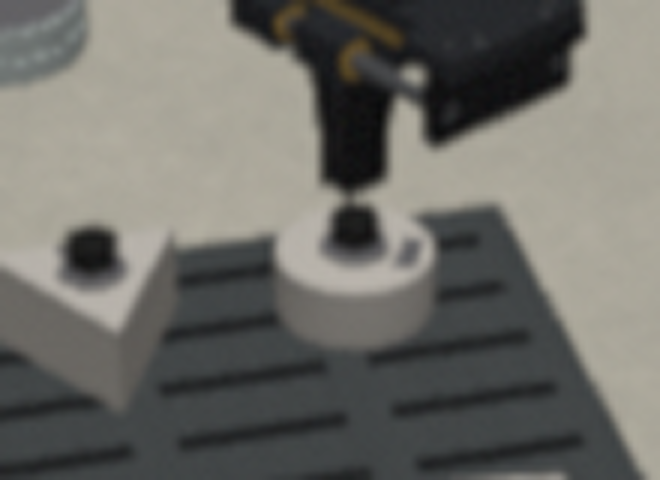

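Run:
```python
from h import *
z=np.load('pics/s3.npz');d={k:z[k] for k in z};P=cloud(d)
# crop(353,y)/6 +(240,190)
for v in range(205,234):
    print(v,P[v,298].round(4),P[v,300].round(4),d['frame'][v,298:300].max(-1))
```

```text
205 [ 0.494  -0.0867  0.121 ] [ 0.4924 -0.0794  0.1245] [18 18]
206 [ 0.4946 -0.0857  0.1189] [ 0.4904 -0.0832  0.1191] [18 15]
207 [ 0.495  -0.0848  0.1167] [ 0.492  -0.0801  0.1184] [19 19]
208 [ 0.4962 -0.0826  0.1154] [ 0.493  -0.0782  0.1169] [18 21]
209 [ 0.4949 -0.085   0.1109] [ 0.4915 -0.0812  0.112 ] [17 19]
210 [ 0.495  -0.085   0.1081] [ 0.4916 -0.081   0.1093] [18 18]
211 [ 0.4954 -0.0841  0.1059] [ 0.4897 -0.0847  0.104 ] [19 17]
212 [ 0.4956 -0.0838  0.1033] [ 0.4882 -0.0877  0.0991] [16 20]
213 [ 0.4944 -0.0862  0.0988] [ 0.4902 -0.0837  0.099 ] [19 19]
214 [ 0.4958 -0.0834  0.0979] [ 0.4887 -0.0866  0.0941] [17 17]
215 [ 0.4935 -0.088   0.0919] [ 0.4879 -0.0882  0.0902] [18 16]
216 [ 0.4943 -0.0865  0.0901] [ 0.4874 -0.0894  0.0865] [22 18]
217 [ 0.4946 -0.0859  0.0876] [ 0.4895 -0.0852  0.0865] [18 21]
218 [ 0.4942 -0.0868  0.0841] [ 0.4868 -0.0906  0.0798] [21 16]
219 [ 0.4958 -0.0837  0.0834] [ 0.4854 -0.0933  0.075 ] [15 19]
220 [ 0.4942 -0.0867  0.0784] [ 0.4881 -0.0879  0.0759] [21 28]
221 [ 0.4963 -0.0826  0.0784] [ 0.4888 -0.0866  0.074 ] [46 68]
222 [ 0.4948 -0.0856  0.0733] [ 0.4367 -0.1884 -0.0019] [ 83 112]
223 [ 0.4435 -0.187  -0.0023] [ 0.4408 -0.1804  0.0007] [ 95 122]
224 [ 0.4847 -0.1057  0.0531] [ 0.4791 -0.1056  0.0515] [60 75]
225 [ 0.4876 -0.1     0.0542] [ 0.4818 -0.1003  0.0523] [32 33]
226 [ 0.4879 -0.0995  0.0516] [ 0.4855 -0.0932  0.0545] [30 32]
227 [ 0.4901 -0.0951  0.0518] [ 0.4877 -0.0889  0.0547] [31 31]
228 [ 0.4942 -0.0871  0.0547] [ 0.4893 -0.0857  0.0541] [26 29]
229 [ 0.4908 -0.0938  0.0469] [ 0.4887 -0.0869  0.0502] [24 23]
230 [ 0.4933 -0.089   0.0474] [ 0.4887 -0.0869  0.0473] [28 28]
231 [ 0.493  -0.0896  0.044 ] [ 0.4874 -0.0895  0.0423] [55 53]
232 [ 0.4929 -0.0898  0.0409] [ 0.4868 -0.0907  0.0385] [82 82]
233 [ 0.4921 -0.0913  0.0367] [ 0.4904 -0.0836  0.0407] [112 111]
```

Run:
```python
from h import *
def ld(t):
    z=np.load(f'pics/{t}.npz'); return {k:z[k] for k in z}
P=cloud(ld('scene0'))
for u in (296,297,319,320):
  for v in range(70,90,2): print(u,v,P[v,u].round(3))
for t in('w1','w2','w3'):
  d=ld(t);print(t,(-d['R'].T@d['t']).round(4))
P=cloud(ld('w3'))
for v in range(262,380,8): print(v,P[v,312].round(4),P[v,325].round(4))
```

```text
296 70 [ 0.204 -0.668  0.241]
296 72 [ 0.208 -0.661  0.237]
296 74 [ 0.206 -0.665  0.229]
296 76 [ 0.206 -0.664  0.223]
296 78 [-0.167 -1.405 -0.06 ]
296 80 [-0.151 -1.374 -0.058]
296 82 [-0.136 -1.343 -0.056]
296 84 [-0.119 -1.31  -0.052]
296 86 [-0.108 -1.288 -0.053]
296 88 [-0.099 -1.272 -0.056]
297 70 [ 0.203 -0.663  0.242]
297 72 [ 0.208 -0.654  0.239]
297 74 [ 0.2   -0.668  0.227]
297 76 [ 0.206 -0.657  0.225]
297 78 [-0.164 -1.389 -0.055]
297 80 [-0.155 -1.37  -0.057]
297 82 [-0.134 -1.33  -0.052]
297 84 [-0.116 -1.294 -0.047]
297 86 [-0.109 -1.281 -0.051]
297 88 [-0.099 -1.261 -0.052]
319 70 [ 0.174 -0.568  0.265]
319 72 [ 0.177 -0.563  0.261]
319 74 [ 0.173 -0.572  0.251]
319 76 [ 0.173 -0.571  0.245]
319 78 [ 0.177 -0.564  0.242]
319 80 [ 0.175 -0.567  0.234]
319 82 [ 0.172 -0.571  0.226]
319 84 [-0.393 -1.587 -0.179]
319 86 [-0.396 -1.592 -0.192]
319 88 [-0.387 -1.575 -0.196]
320 70 [ 0.175 -0.562  0.267]
320 72 [ 0.172 -0.566  0.259]
320 74 [ 0.171 -0.569  0.252]
320 76 [ 0.17  -0.57   0.245]
320 78 [ 0.169 -0.571  0.238]
320 80 [ 0.167 -0.574  0.231]
320 82 [ 0.171 -0.56
[... 326 characters left out ...]
4] [ 0.4968 -0.0978  0.0797]
286 [ 0.4953 -0.0929  0.0883] [ 0.4967 -0.0977  0.0885]
294 [ 0.4954 -0.093   0.0964] [ 0.4965 -0.0976  0.096 ]
302 [ 0.5179 -0.088   0.1559] [ 0.5182 -0.0907  0.155 ]
310 [ 0.5168 -0.0883  0.1574] [ 0.5171 -0.091   0.1566]
318 [ 0.5159 -0.0885  0.1593] [ 0.5164 -0.0911  0.1588]
326 [ 0.5139 -0.089   0.1587] [ 0.5148 -0.0916  0.1591]
334 [ 0.5123 -0.0895  0.1589] [ 0.5132 -0.092   0.1595]
342 [ 0.4899 -0.0948  0.1211] [ 0.491  -0.0987  0.1213]
350 [ 0.4873 -0.0954  0.1214] [ 0.4874 -0.0997  0.1197]
358 [ 0.4839 -0.0963  0.1203] [ 0.4847 -0.1004  0.1198]
366 [ 0.4813 -0.097   0.1206] [ 0.4822 -0.101   0.1204]
374 [ 0.5084 -0.0906  0.1672] [ 0.51   -0.0927  0.1687]
```

Both cameras put the fingertips 20 mm above the reported TCP rather than 8 mm below it, with the gripper open or shut. So the real tip height is TCP + 20 mm, and I haven't touched the plunger yet. It is well centred sideways. Contact should come at TCP z ≈ 0.034, so I'll approach and let the force reading confirm it.

>>> step_arm:
  rows:
    - [[0, 0, 0], [-1, 0, 3], 0]
    - [[0, 0, 0], [0, 0, 3], 0]
    - [[0, 0, 0], [0, 0, 3], 0]
    - [[0, 0, 0], [0, 0, 3], 0]
    - [[0, 0, 0], [0, 0, 2], 0]
    - [[0, 0, 0], [0, 0, 1], 0]
    - [[0, 0, 0], [0, 0, 0], 0]

```text
time: 4.63
position: [0.4858, -0.0993, 0.0353]
tool_rot: [3.111, 0.409, 0.012]
ft_force: [-0.4, 0.7, 0.3]
grip_width: 0.004
```

>>> step_arm:
  rows:
    - [[0, 0, 0], [0, 0, 1], 0]
    - [[0, 0, 0], [0, 0, 1], 0]
    - [[0, 0, 0], [0, 0, 1], 0]

```text
time: 4.88
position: [0.4858, -0.0993, 0.0327]
tool_rot: [3.111, 0.409, 0.011]
ft_force: [-0.5, -0.3, 2.3]
grip_width: 0.002
```

Contact at 2.3 N, as predicted. Carrying on.

>>> step_arm:
  rows:
    - [[0, 0, 0], [0, 0, 2], 0]
    - [[0, 0, 0], [0, 0, 2], 0]
    - [[0, 0, 0], [0, 0, 2], 0]
    - [[0, 0, 0], [0, 0, 1], 0]

```text
time: 5.22
position: [0.4858, -0.0992, 0.0256]
tool_rot: [3.111, 0.409, 0.011]
ft_force: [-1.0, 0.5, 4.2]
grip_width: 0.005
```

>>> step_arm:
  rows:
    - [[0, 0, 0], [0, 0, 1], 0]
    - [[0, 0, 0], [0, 0, 1], 0]

```text
time: 5.38
position: [0.4858, -0.0993, 0.0238]
tool_rot: [3.111, 0.409, 0.01]
ft_force: [-3.2, 0.9, 7.4]
grip_width: 0.003
```

The force has risen past the yield value, so the plunger is home. Holding briefly, lifting, then checking.

>>> step_arm:
  rows:
    - [[0, 0, 0], [0, 0, 0.5], 0]
    - [[0, 0, 0], [0, 0, 0], 0]
    - [[0, 0, 0], [0, 0, -4], 0]
    - [[0, 0, 0], [0, 0, -8], 0]
    - [[0, 0, 0], [0, 0, -15], 0]
    - [[0, 0, 0], [0, 0, -20], 0]
    - [[0, 0, 0], [0, 0, -20], 0]
    - [[0, 0, 0], [0, 0, -10], 0]
    - [[0, 0, 0], [0, 0, 0], 0]
    - [[0, 0, 0], [0, 0, 0], 0]

```text
time: 6.22
position: [0.4857, -0.0988, 0.104]
tool_rot: [3.111, 0.41, 0.012]
ft_force: [-0.1, 0.5, -0.8]
grip_width: 0.006
```

Run:
```python
from h import *
d=grab('wrist','w4');a=d['frame'][:,:,::-1]
d2=grab('scene','s4')
P=cloud(d2);Q=P[215:240,285:312];m=(d2['frame'][215:240,285:312].max(-1)<60)&(Q[...,2]<.06)&(Q[...,2]>.04)
print(np.nanpercentile(Q[m][:,2],[20,50,80,95]))
go(.645,.103,.11)
```

```text
[0.04298945 0.04417498 0.04563217 0.0475235 ]
t 6.3167 pos [ 0.4851 -0.0986  0.1032] shift mm [ 206.7 -153.3   -6. ] tilt fix deg [ 0.21 -0.35  0.  ] F [ 0.51  0.81 -0.08] grip 0.004
```

View pics/w4.png

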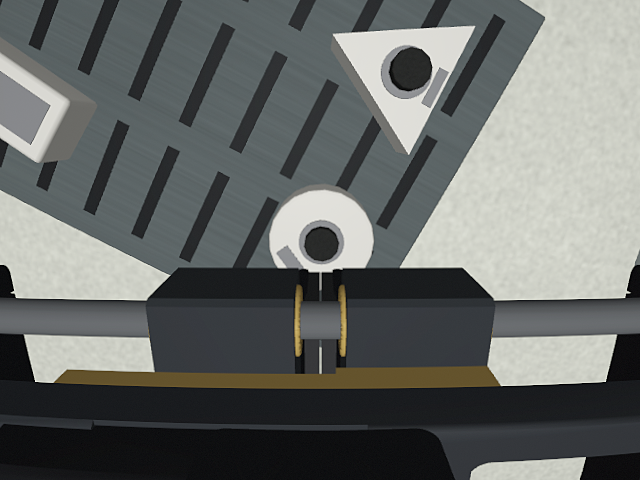

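Run:
```python
from h import *
z=np.load('pics/w4.npz');d={k:z[k] for k in z}
key(d,322,243,.050,tol=.012); key(d,410,69,.064)
```

```text
key 903 [ 0.4864 -0.0991  0.0461] mid [ 0.4849 -0.0995  0.0439] ext [0.023 0.021 0.01 ] z med 0.0463
key 1385 [ 0.5948 -0.1184  0.0641] mid [ 0.5953 -0.1189  0.0626] ext [0.022 0.021 0.007] z med 0.0641
```

>>> step_arm:
  rows:
    - [[0, 0, 0], [20, -15, 0], 0]
    - [[0, 0, 0], [24, -18, 0], 0]
    - [[0, 0, 0], [24, -18, 0], 0]
    - [[0, 0, 0], [24, -18, 0], 0]
    - [[0, 0, 0], [24, -18, 0], 0]
    - [[0, 0, 0], [24, -18, 0], 0]
    - [[0, 0, 0], [24, -18, 0], 0]
    - [[0, 0, 0], [16, -12, 0], 0]
    - [[0, 0, 0], [8, -6, 0], 0]
    - [[0, 0, 0], [0, 0, 0], 0]
    - [[0, 0, 0], [0, 0, 0], 0]

```text
time: 7.23
position: [0.627, 0.0903, 0.085]
tool_rot: [-3.114, -0.399, 0.029]
ft_force: [0.1, -0.8, 0.3]
grip_width: 0.007
```

Run:
```python
from h import *
go(.645,.102,.09)
d=grab('wrist','w5')
```

```text
t 7.2333 pos [0.627  0.0903 0.085 ] shift mm [20.3 -6.8 -5.4] tilt fix deg [-0.26  1.04  0.  ] F [ 0.15 -0.81  0.35] grip 0.007
```

View pics/w5.png

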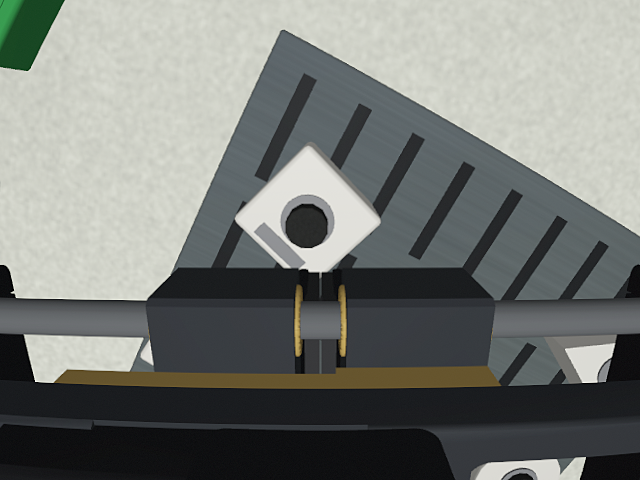

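The round plunger now stands at 46.3 mm, which is home, and its logger hasn't moved. The spare is still at 64.1 mm. The square plunger shows in the wrist view at (307,226), so I'll measure it here.

Run:
```python
from h import *
z=np.load('pics/w5.npz');d={k:z[k] for k in z}
key(d,307,226,.072)
```

```text
key 1438 [0.6463 0.1029 0.0721] mid [0.6457 0.1028 0.0707] ext [0.022 0.021 0.007] z med 0.0722
```

>>> step_arm:
  rows:
    - [[0, 1, 0], [9, -4, 0], 0]
    - [[0, 0, 0], [7, -3, 0], 0]
    - [[0, 0, 0], [3, 0, 0], 0]
    - [[0, 0, 0], [0, 0, 0], 0]
    - [[0, 0, 0], [0, 0, 0], 0]

```text
time: 7.7
position: [0.6438, 0.0958, 0.0849]
tool_rot: [-3.118, -0.387, 0.001]
ft_force: [-0.4, -0.2, -0.1]
grip_width: 0.001
```

Run:
```python
from h import *
go(.645,.102,.052)
```

```text
t 7.7 pos [0.6438 0.0958 0.0849] shift mm [ 2.7 -5.7 32.9] tilt fix deg [-0.01  0.03  0.  ] F [-0.38 -0.22 -0.09] grip 0.001
```

>>> step_arm:
  rows:
    - [[0, 0, 0], [4, -6, 4], 0]
    - [[0, 0, 0], [0, 0, 6], 0]
    - [[0, 0, 0], [0, 0, 6], 0]
    - [[0, 0, 0], [0, 0, 5], 0]
    - [[0, 0, 0], [0, 0, 3], 0]
    - [[0, 0, 0], [0, 0, 0], 0]
    - [[0, 0, 0], [0, 0, 0], 0]

```text
time: 8.28
position: [0.6457, 0.102, 0.0577]
tool_rot: [3.117, 0.385, -0.003]
ft_force: [0.0, 0.0, -0.4]
grip_width: 0.006
```

Run:
```python
from h import *
go(.646,.1028,.052)
```

```text
t 8.2833 pos [0.6457 0.102  0.0577] shift mm [ 0.5 -0.7  5.7] tilt fix deg [ 0.03  0.12 -0.  ] F [ 0.01  0.05 -0.4 ] grip 0.006
```

>>> step_arm:
  rows:
    - [[0, 0, 0], [0.5, -0.5, 3], 0]
    - [[0, 0, 0], [0, 0, 2], 0]
    - [[0, 0, 0], [0, 0, 2], 0]
    - [[0, 0, 0], [0, 0, 2], 0]
    - [[0, 0, 0], [0, 0, 2], 0]
    - [[0, 0, 0], [0, 0, 2], 0]
    - [[0, 0, 0], [0, 0, 1], 0]

```text
time: 8.87
position: [0.6463, 0.1027, 0.0446]
tool_rot: [3.117, 0.385, -0.002]
ft_force: [-2.3, -0.3, 3.4]
grip_width: 0.005
```

>>> step_arm:
  rows:
    - [[0, 0, 0], [0, 0, 1], 0]
    - [[0, 0, 0], [0, 0, 1], 0]

```text
time: 9.03
position: [0.6463, 0.1027, 0.0429]
tool_rot: [3.116, 0.385, -0.002]
ft_force: [-1.7, -1.2, 5.0]
grip_width: 0.002
```

>>> step_arm:
  rows:
    - [[0, 0, 0], [0, 0, 1], 0]
    - [[0, 0, 0], [0, 0, 0.5], 0]

```text
time: 9.2
position: [0.6463, 0.1027, 0.0423]
tool_rot: [3.116, 0.385, -0.002]
ft_force: [-3.1, -1.1, 6.5]
grip_width: 0.006
```

>>> step_arm:
  rows:
    - [[0, 0, 0], [0, 0, 0], 0]
    - [[0, 0, 0], [0, 0, -4], 0]
    - [[0, 0, 0], [0, 0, -8], 0]
    - [[0, 0, 0], [0, 0, -15], 0]
    - [[0, 0, 0], [0, 0, -15], 0]
    - [[0, 0, 0], [0, 0, -10], 0]
    - [[0, 0, 0], [0, 0, 0], 0]
    - [[0, 0, 0], [0, 0, 0], 0]

```text
time: 9.87
position: [0.6477, 0.1031, 0.0997]
tool_rot: [3.116, 0.385, 0.003]
ft_force: [-0.6, 0.4, -0.8]
grip_width: 0.008
```

Run:
```python
from h import *
go(.541,.152,.09)
d=grab('wrist','w6')
```

```text
t 9.8667 pos [0.6477 0.1031 0.0997] shift mm [-91.6 -73.4   9.4] tilt fix deg [ 0.1  -0.12  0.  ] F [-0.55  0.37 -0.83] grip 0.008
```

View pics/w6.png

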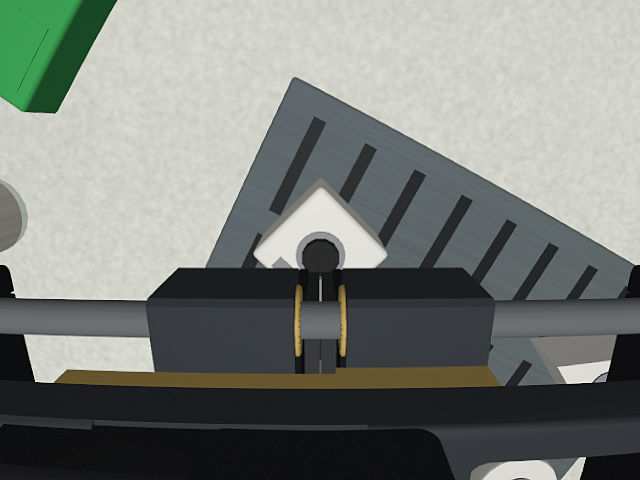

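Run:
```python
from h import *
z=np.load('pics/w6.npz');d={k:z[k] for k in z}
key(d,320,250,.066,w=16,tol=.01)
```

```text
key 835 [0.6482 0.1036 0.0641] mid [0.6468 0.1029 0.0623] ext [0.019 0.02  0.008] z med 0.0642
```

>>> step_arm:
  rows:
    - [[0, 0, 0], [-14, -11, 0], 0]
    - [[0, 0, 0], [-18, -14, 0], 0]
    - [[0, 0, 0], [-18, -14, 0], 0]
    - [[0, 0, 0], [-18, -14, 0], 0]
    - [[0, 0, 0], [-15, -12, 0], 0]
    - [[0, 0, 0], [-10, -8, 0], 0]
    - [[0, 0, 0], [-4, -4, 0], 0]
    - [[0, 0, 0], [0, 0, 0], 0]
    - [[0, 0, 0], [0, 0, 0], 0]

```text
time: 10.67
position: [0.5282, 0.1537, 0.0934]
tool_rot: [3.116, 0.381, -0.006]
ft_force: [1.1, 0.6, 0.8]
grip_width: 0.006
```

Run:
```python
from h import *
go(.541,.152,.06)
d=grab('wrist','w7')
```

```text
t 10.6667 pos [0.5282 0.1537 0.0934] shift mm [12.2  4.6 33.4] tilt fix deg [ 0.12  0.25 -0.  ] F [1.11 0.56 0.81] grip 0.006
```

View pics/w7.png

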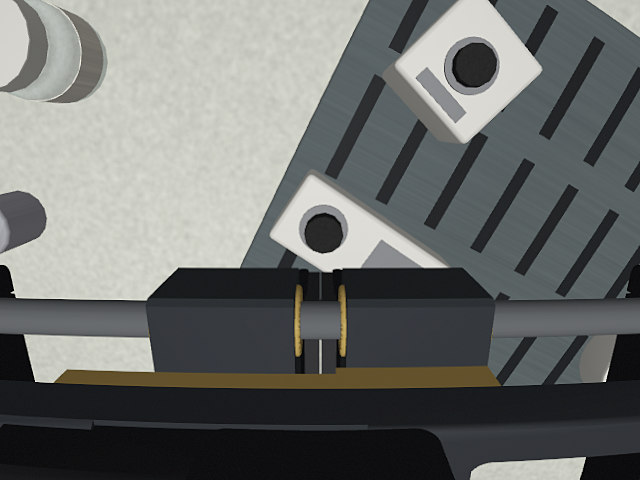

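The square plunger is home at 64.2 mm. The long logger is white, with its plunger at (324,233) and its grey window at (385,255).

Run:
```python
from h import *
z=np.load('pics/w7.npz');d={k:z[k] for k in z}
key(d,324,233,.06);key(d,470,65,.064,w=28)
go(.541,.155,.06)
```

```text
key 1150 [0.5411 0.1554 0.06  ] mid [0.5405 0.1553 0.0585] ext [0.021 0.021 0.007] z med 0.0602
key 1538 [0.6444 0.1036 0.064 ] mid [0.6448 0.1031 0.0629] ext [0.022 0.022 0.007] z med 0.0641
t 10.7167 pos [0.5284 0.1536 0.0934] shift mm [12.7  1.7 33.3] tilt fix deg [ 0.11  0.25 -0.  ] F [-0.24  0.6   0.85] grip 0.011
```

>>> step_arm:
  rows:
    - [[0, 0.2, 0], [8, 1, 6], 0]
    - [[0, 0, 0], [4, 0, 9], 0]
    - [[0, 0, 0], [0, 0, 9], 0]
    - [[0, 0, 0], [0, 0, 8], 0]
    - [[0, 0, 0], [0, 0, 5], 0]
    - [[0, 0, 0], [0, 0, 2], 0]
    - [[0, 0, 0], [0, 0, 0], 0]
    - [[0, 0, 0], [0, 0, 0], 0]

```text
time: 11.38
position: [0.5439, 0.153, 0.0472]
tool_rot: [3.119, 0.372, -0.005]
ft_force: [-0.9, 0.6, -0.0]
grip_width: 0.006
```

Run:
```python
from h import *
go(.5408,.1553,.0305)
```

```text
t 11.3833 pos [0.5439 0.153  0.0472] shift mm [-2.4 -3.  16.7] tilt fix deg [-0.01  0.2   0.  ] F [-0.94  0.64 -0.02] grip 0.006
```

>>> step_arm:
  rows:
    - [[0, 0, 0], [-2, -3, 1], 0]
    - [[0, 0, 0], [0, 0, 2], 0]
    - [[0, 0, 0], [0, 0, 1], 0]
    - [[0, 0, 0], [0, 0, 0], 0]

```text
time: 11.72
position: [0.5413, 0.1561, 0.0439]
tool_rot: [3.119, 0.373, -0.003]
ft_force: [0.7, -0.3, 0.2]
grip_width: 0.01
```

Run:
```python
from h import *
go(.5408,.1553,.0305)
```

```text
t 11.7167 pos [0.5413 0.1561 0.0439] shift mm [-0.7  0.7 13.4] tilt fix deg [ 0.01  0.1  -0.  ] F [ 0.67 -0.3   0.23] grip 0.01
```

>>> step_arm:
  rows:
    - [[0, 0, 0], [-0.5, 0.5, 2], 0]
    - [[0, 0, 0], [0, 0, 2], 0]
    - [[0, 0, 0], [0, 0, 2], 0]
    - [[0, 0, 0], [0, 0, 2], 0]
    - [[0, 0, 0], [0, 0, 2], 0]
    - [[0, 0, 0], [0, 0, 1], 0]

```text
time: 12.22
position: [0.5414, 0.1556, 0.0338]
tool_rot: [3.118, 0.373, -0.0]
ft_force: [-1.2, -0.0, 3.1]
grip_width: 0.003
```

>>> step_arm:
  rows:
    - [[0, 0, 0], [0, 0, 1], 0]
    - [[0, 0, 0], [0, 0, 1], 0]

```text
time: 12.38
position: [0.5414, 0.1557, 0.0317]
tool_rot: [3.118, 0.373, -0.0]
ft_force: [-1.8, -0.3, 3.6]
grip_width: 0.003
```

>>> step_arm:
  rows:
    - [[0, 0, 0], [0, 0, 1], 0]
    - [[0, 0, 0], [0, 0, 1], 0]

```text
time: 12.55
position: [0.5414, 0.1557, 0.0301]
tool_rot: [3.118, 0.373, -0.001]
ft_force: [-3.1, -0.2, 6.3]
grip_width: 0.005
```

>>> step_arm:
  rows:
    - [[0, 0, 0], [0, 0, 0.5], 0]
    - [[0, 0, 0], [0, 0, 0], 0]

```text
time: 12.72
position: [0.5414, 0.1556, 0.0303]
tool_rot: [3.117, 0.372, -0.001]
ft_force: [-3.2, -1.1, 5.9]
grip_width: 0.004
```

The long plunger is home at about 6 N. Lifting clear and backing off so the cameras can see everything.

>>> step_arm:
  rows:
    - [[0, 0, 0], [0, 0, -4], 0]
    - [[0, 0, 0], [0, 0, -10], 0]
    - [[0, 0, 0], [0, 0, -20], 0]
    - [[0, 0, 0], [0, 0, -30], 0]
    - [[0, 0, 0], [0, 0, -30], 0]
    - [[0, 0, 0], [0, 0, -30], 0]
    - [[0, 0, 0], [0, 0, -20], 0]
    - [[0, 0, 0], [0, 0, -10], 0]
    - [[0, 0, 0], [0, 0, 0], 0]
    - [[0, 0, 0], [0, 0, 0], 0]

```text
time: 13.55
position: [0.5411, 0.156, 0.1917]
tool_rot: [3.118, 0.374, -0.0]
ft_force: [0.2, -0.4, -0.2]
grip_width: 0.007
```

Run:
```python
from h import *
go(.5408,.1553,.15)
d=grab('wrist','w8');grab('scene','s8')
```

```text
t 13.55 pos [0.5411 0.156  0.1917] shift mm [-0.4  0.6 41.7] tilt fix deg [ 0.04  0.02 -0.  ] F [ 0.23 -0.37 -0.22] grip 0.007
```

View pics/w8.png

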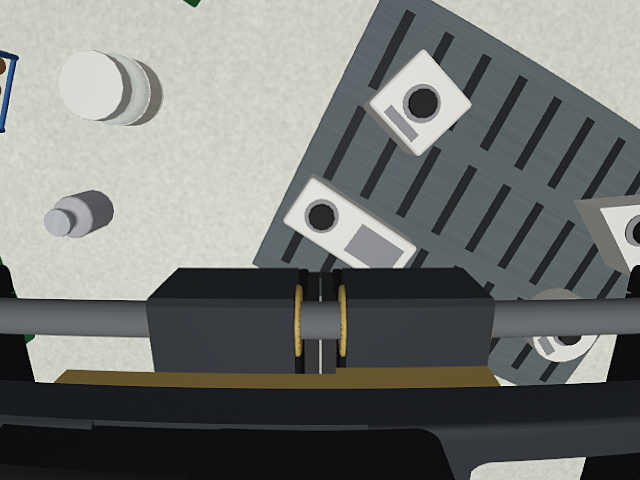

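View pics/s8.png

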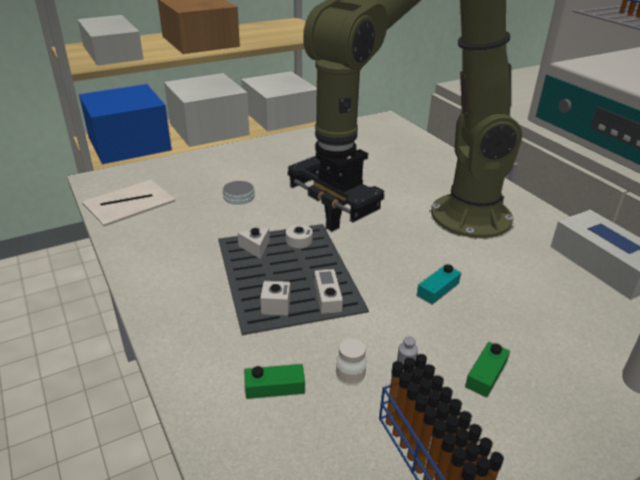

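Run:
```python
from h import *
def ld(t):
    z=np.load(f'pics/{t}.npz'); return {k:z[k] for k in z}
d=ld('w8')
key(d,321,216,.054,tol=.012);key(d,423,103,.067,tol=.012);key(d,636,232,.064,tol=.012)
d=ld('s8');key(d,299,230,.048,w=12,tol=.012);key(d,255,233,.063,w=12,tol=.008);key(d,330,292,.052,w=12,tol=.01)
order.close_job()
```

```text
key 516 [0.5407 0.1553 0.0521] mid [0.5406 0.1553 0.0504] ext [0.021 0.02  0.008] z med 0.0522
key 669 [0.6445 0.1034 0.0641] mid [0.6447 0.1033 0.063 ] ext [0.021 0.021 0.007] z med 0.0641
key 115 [ 0.5926 -0.1097  0.0574] mid [ 0.5932 -0.1117  0.0578] ext [0.017 0.009 0.01 ] z med 0.057
key 38 [ 0.4888 -0.095   0.0438] mid [ 0.4892 -0.0968  0.0445] ext [0.019 0.022 0.008] z med 0.0435
key 45 [ 0.5986 -0.1137  0.0614] mid [ 0.5986 -0.1151  0.0611] ext [0.019 0.027 0.011] z med 0.0624
key 60 [0.5433 0.1592 0.0501] mid [0.5436 0.1579 0.0488] ext [0.019 0.018 0.009] z med 0.0505
the job is handed in; nothing more can be done
```

I pressed the round, square and long loggers' plungers home in that order, and handed the job in at about 13.6 s. No verdict was reported. The fingers were shut, and the highest force I read was about 7.4 N.

**Plungers:** the wrist camera put the tops at 46.3 mm (round), 64.2 mm (square) and 52.2 mm (long). Each is about 8 mm lower than before, so all three are home.

**Nothing shifted:** the plunger positions agree with the starting measurements to about 2 mm. I checked jar, weight and dishes only by eye in the last scene picture, where they look unmoved. The arm ended raised and clear of everything.

**Disagreements:**
- **Fingertip height:** the description puts the fingertips 8 mm ahead of the TCP, but the cameras showed them about 20 mm behind it. My first press on the round logger therefore stopped in the air, and I used the measured offset from then on.
- **Spare logger:** my last wrist reading gave 57 mm for its plunger, but the plunger was cut off at the picture's edge and the patch seems to have caught its side. The scene camera gave 62.4 mm against 62.5 mm at the start, and the clear wrist view after the round press gave 64.1 mm. I never touched it.
- **Camera agreement:** the scene camera places things about 3–5 mm away from where the other two do. I aimed by the wrist camera.

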